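# Hold the cell holder against the detector's light seal

## Robot

A 6-joint arm with a two-finger parallel gripper is mounted at the origin on a cart in front of the work surface, level with it; the furniture and walls round the work are solid. World frame = base frame: x ahead of the robot, y to its left, z up, the work surface at z = 0. Lengths are in m, angles in rad, forces in N, time in s.
With the tool pointing down it reaches from about 0.375 to 0.975 m from the base axis. Payload 3.8 kg.
Tool frame: the origin (TCP) lies on the centre line of the jaws, within the pads' length; the fingertips stand 17 mm ahead of it and the grasp point (between the pads) lies 2 mm behind it (bot.tip_extent is the distance from the TCP to the fingertips, in m); z points along the fingers, y is the line along which they close (so a half turn about z gives the same grasp; the last joint's range is limited). The gripper opens to 85 mm and grips with 20 to 120 N. Pads are 22 mm wide; open, the fingers measure 114 mm over their backs; the gripper's body (76 mm by 85 mm) begins 54 mm behind the grasp point. The pads swing forward as they close: fully open they stand 13 mm farther back than shut.
Start: joints at [1.271, 0.264, 1.604, -0, 1.274, -0.037], TCP at [0.175, 0.652, 0.248] pointing down, gripper open.
Joint ranges: [-2.63, 2.63], [-0.94, 2.18], [0.31, 2.57], [-1.31, 4.45], [0, 2.66], [-2.55, 2.55]. Speed limits (rad/s): [2.57, 2.57, 3.14, 3.14, 3.14, 3.14].

## Interface

Orientations are given as a rotation vector (axis times angle).
In Python, from workcell import readout, read_camera, finish_job, bot gives the robot as it stands.
- The arm moves only by the tool jog_arm, never from a script. Its argument "deltas" is one flat list of numbers, 7 for each row, row after row: the shift along the tool's x, y, z in m, then the turn, a rotation vector about the tool's x, y, z in degrees, then the gripper command: -1 is shut, 1 is fully open, values between are in proportion. A call has 1 to 8 rows; each row is the pose to reach, as a shift and turn from the pose commanded when the call began, along the tool's axes at that moment; what a row does not reach only later rows make up. A row lasts 1/10 s, in which the tool goes at most 50 mm and 8.59 degrees, less where a joint would pass 70% of its speed; a pose out of reach is approached as far as the arm can. A call with a gripper value outside its range is refused whole. The fingers move at their own pace and stop on an object; "squeeze" is the grip in N (left out, the last holds). Time passes only in rows, so rows that repeat a pose let the fingers close. It gives the time, the measured TCP pose, the force, the opening and the grip force at its end, in the units of the state.
- readout.read_state(): the state, without advancing time (a new reading comes with each control period).
- read_camera(name): name is "scene" or "top" or "wrist"; returns a dict with "color" (400x640x3 uint8, blue, green, red), "fx", "fy", "cx", "cy" (pixels), "origin" and "attitude" of the camera in the world. Camera axes: x right, y down, z forward; pixel columns grow to the right and rows downward; lengths in m; the calibration is good to about 2 mm. A picture is of the moment at which its call begins. There is no depth.
- finish_job(): hands the job in; it is judged then, once.
The state is a dict: "time": time; "q": joint angles; "joint_vel": joint speeds; "joint_torque": joint torques, N m; "tool_pos": TCP position; "tcp_rot": TCP orientation; "wrist_force": force on the tool from outside, world axes, zero at the start; "torque": the same for the moment, N m; "width": opening from 0.0 (shut) to 1.0 (fully open); "grip_force": force on a finger pad.
Only numpy, scipy, OpenCV 4.12 (cv2) and the standard library are available. Lean on these libraries where they do the work, as an engineer would, in place of code of your own. Each camera call takes 0.05 s, during which the arm holds its last target. There are 200 camera calls.

## Task

Set the black cell holder astride the optical rail in the open stretch between lamp and detector, its flat round port facing the detector and clear of the detector's spring collar, then slide it along the rail until the port squeezes the collar with a steady push of about 9 newtons (the orange ring on the collar is then just disappearing into the detector), never ramming it. Keep that push steady for my colleague, who is going to tighten the holder's thumbscrew: finish while still holding the cell holder pressed there, do not let go, and leave the other things on the bench where they are.

Things in the scene. Friction and masses are not known exactly. Their poses are not given: they have to be found in the camera images.
- cell_holder: Black cell (cuvette) holder to be mounted, 0.35 kg, loose, upright on the bench at the start: a block on a saddle 56.5 mm (x) by 50 mm (y). Origin: centre of the underside of the saddle's cheeks. z up; +y: the side of the flat aluminium port ring (must face the detector); -y: a grey lens tube, 22 mm across, ending 34 mm from the origin. Mounted, the origin is 16 mm above the bench.
- cell_top (a point): Centre of the holder's top, 84 mm above its origin, where a clear cuvette sits in a square well and stands 9 mm proud. The block below it is 36 mm (x) by 40 mm (y) by 60 mm high (24 to 84 mm above the origin): grasp it across its x faces. Same axes as the holder.
- cell_channel (a point): Centre of the saddle's underside, 14 mm above the holder's origin, which rests on the rail's top. The channel for the rail runs along y between two cheeks that reach 14 mm down; it is 38.5 mm wide with 3 mm lead-in chamfers. A brass thumbscrew, 14 mm across, sticks out of the -x cheek to x = -42 mm, 6 mm below this point.
- cell_port (a point): Centre of the flat port ring's face (33 mm across) on the cell holder, at (0, 22, 48) mm in the holder's frame; it meets the collar's face.
- rail: Aluminium optical rail fixed to the bench, 400 mm long along its y, 36 mm wide (x), top 30 mm above the bench, with a foot flange 54 mm wide and 6 mm high. Origin: centre of its underside, on the bench; z up; +y runs towards the detector. The rail is free between the lamp's front and the detector's collar.
- lamp_front (a point): Centre of the front (+y side) of the black lamp with a finned back that is fixed on the rail, at (0, -139, 64) mm in the rail's frame; the lamp reaches from there to y = -195 mm and is 85 mm high above the bench.
- detector: Black cylindrical detector fixed on the rail's +y part (its place along the rail varies), 42 mm in diameter, axis along the rail's y and 64 mm above the bench, top 87 mm above the bench. Origin: on the rail's top (z = 30 mm) under the middle of its saddle; axes as the rail. Its front ring is at y = -24 mm; the collar sticks out of it to -y.
- collar_face (a point): Centre of the front face (28 mm across, black lip) of the detector's spring collar, 64 mm above the bench; unpressed it lies at y = -50 mm in the detector's frame, and it moves to +y with the collar. Same axes as the detector.
- collar (a joint): How far the spring collar is pushed into the detector: 0 (out) to 0.010 m (hard stop). It takes 3 N to start plus 1.2 N per mm: 6 N at 2.5 mm, 9 N at 5 mm (orange ring just gone), 12 N at 7.5 mm. Friction of the saddle on the rail (1 to 4 N, more if you bear down) comes on top for whoever pushes.
- cell_case: Bystander: closed dark grey case, 64 by 118 by 34 mm, loose; origin at the centre of its underside.
- screwdriver: Bystander: blue-handled screwdriver, 154 mm long, 22 mm thick, lying loose; origin under its middle.
- beaker: Bystander: small beaker, 50 mm wide, 59 mm high, standing loose behind the rail; origin at the centre of its underside.

How it is judged:
By the outcome, as a careful person would: the job done as asked, in the order asked, and still so for the second after the job is handed in, while the arm keeps its last pose, push and grip.
It also fails if it takes over 56 s, if anything falls off the work surface, if the arm or the gripper's body presses on something with over 40 N, if the wrist force passes 120 N, or if a joint passes its speed limit or range.

## Working session

There is one attempt and no reset: what is moved stays moved. The work goes in short steps, Python scripts to look and compute and a tool call to move; the robot and the scene stay as the last step left them, time stands still between calls to the robot, and variables do not carry over. Pictures are saved under pics/ and viewed, at most 10 in all, crops included, and the job is handed in when it is done.

Besides the shell and the picture viewer there is one more tool, called after "Request:" by a JSON object that holds its "api" and its "payload". jog_arm: Moves the arm, as the interface text tells. Its arguments: {"type":"object","properties":{"deltas":{"type":"array"},"squeeze":{"type":"number"}},"required":["deltas"]}

```bash
ls; mkdir -p pics; cat > h.py <<'E'
import numpy as np, cv2
from scipy.spatial.transform import Rotation as R
from workcell import readout, read_camera, bot
def att(c):
    a=np.array(c["attitude"],float)
    return a if a.shape==(3,3) else R.from_rotvec(a).as_matrix()
def ray(c,u,v):
    return np.array(c["origin"]),att(c)@np.array([(u-c["cx"])/c["fx"],(v-c["cy"])/c["fy"],1])
def onz(c,u,v,z):
    o,d=ray(c,u,v); return o+d*(z-o[2])/d[2]
def proj(c,p):
    q=att(c).T@(np.array(p)-np.array(c["origin"])); return np.array([c["cx"]+c["fx"]*q[0]/q[2],c["cy"]+c["fy"]*q[1]/q[2]])
def snap(n,f):
    c=read_camera(n); cv2.imwrite("pics/"+f,c["color"]); 
    np.save("pics/"+f[:-4]+".npy",{k:c[k] for k in c},allow_pickle=True); return c
def load(f): return np.load("pics/"+f+".npy",allow_pickle=True).item()
E
python3 - <<'E'
from h import *
for n in("scene","top"):
    c=snap(n,n+"1.png"); print(n,c["fx"],c["cx"],c["cy"],c["origin"],c["attitude"])
s=readout.read_state(); print(s)
E
```

```text
pics
scene 431.9513564096217 320.52286030536976 197.28288599315374 [-0.31713232 -0.6497947   0.76026773] [-1.94705269  0.98953998 -0.56668068]
top 431.36877397630496 319.9737028209749 201.70484779176383 [ 0.38249118 -0.01748378  1.19069525] [-2.1255212   2.10600136 -0.20993232]
{'time': 0.1, 'q': array([ 1.27108991e+00,  2.64673234e-01,  1.60525759e+00, -1.93019238e-05,
        1.27370040e+00, -3.68734536e-02]), 'joint_vel': array([ 0.00138128, -0.00077212, -0.00465866,  0.00116797,  0.00027517,
       -0.00169202]), 'joint_torque': array([-2.34800273e-04, -5.16718411e+01, -3.68584263e+01, -6.91325226e-05,
        6.49096721e-03,  3.11698818e-05]), 'tool_pos': array([0.17517946, 0.65121461, 0.2470787 ]), 'tcp_rot': array([-0.41161833, -3.11418268,  0.00316146]), 'wrist_force': array([-0.02432997, -0.77895908, -0.580361  ]), 'torque': array([ 0.01326205, -0.04522904, -0.01551378]), 'grip_force': 0.0, 'width': 0.9992663948180927}
```

View pics/top1.png

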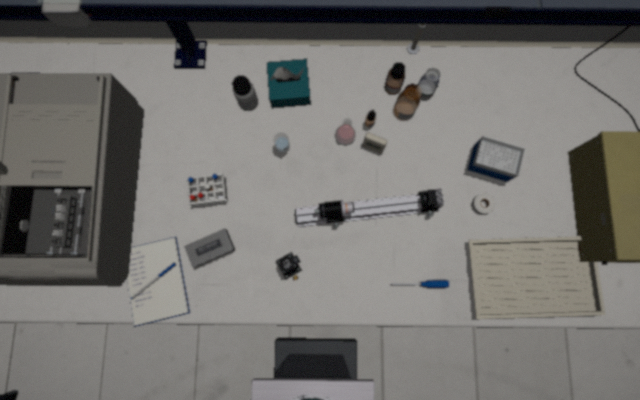

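View pics/scene1.png

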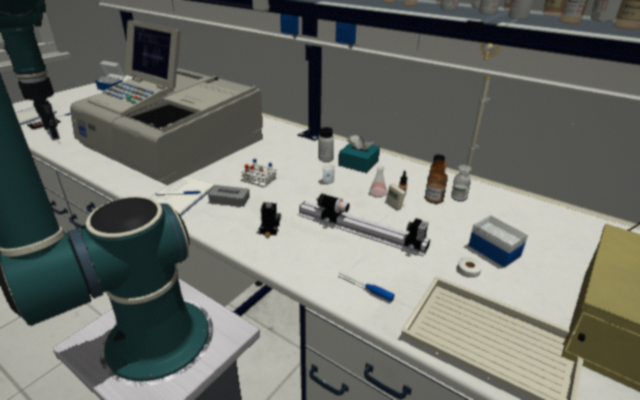

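Top view: rail from (296,215) to (442,202), lamp at its right end (430,201), detector at (335,211); holder at (288,265) with brass screw near (295,277). Rail +y is thus about world +y. Enlarge for detail.

```bash
python3 - <<'E'
from h import *
c=load("top1"); 
im=c["color"][180:290,265:455]
cv2.imwrite("pics/crop1.png",cv2.resize(im,None,fx=4.2,fy=4.2,interpolation=cv2.INTER_CUBIC))
for n,u,v,z in [("holder",288,265,.084),("railL",296,215,.03),("railR",442,202,.03),("det",335,211,.087),("screw",295,277,.008)]:
    print(n,onz(c,u,v,z).round(3))
s=load("scene1")
print("holder scene",onz(s,269,207,.09).round(3))
E
```

```text
holder [0.441 0.065 0.084]
railL [0.579 0.051 0.03 ]
railR [ 0.619 -0.349  0.03 ]
det [ 0.581 -0.054  0.087]
screw [0.413 0.051 0.008]
holder scene [0.43  0.053 0.09 ]
```

View pics/crop1.png

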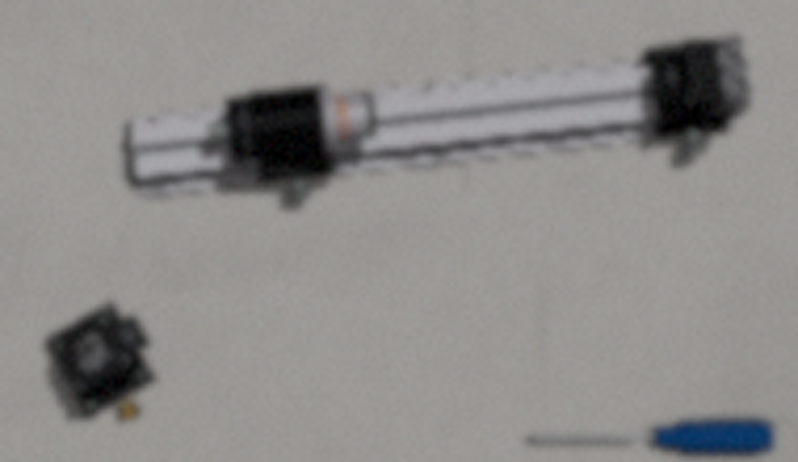

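Crop: the holder's lens tube (-y) points right/up and its brass screw lower right, so holder yaw ≈ +30°; rail yaw ≈ +6°; orange ring at (343,117), lip at (370,112) in the crop, facing right (-y).

```bash
cat >> h.py <<'E'
def tgt(p,yaw,base=None,state=None):
    """delta (tool axes, m/deg) from current measured pose to TCP p, tool down with tool y along world angle yaw(deg)"""
    s=state or readout.read_state(); R0=R.from_rotvec(s["tcp_rot"])
    y=np.array([np.cos(np.radians(yaw)),np.sin(np.radians(yaw)),0]); z=np.array([0,0,-1.]); x=np.cross(y,z)
    R1=R.from_matrix(np.c_[x,y,z])
    return (R0.inv().apply(np.array(p)-s["tool_pos"])).round(4),(R0.inv()*R1).as_rotvec(degrees=True).round(2)
E
python3 - <<'E'
from h import *
s=readout.read_state(); print(R.from_rotvec(s["tcp_rot"]).as_matrix().round(3))
for y in(30,-150): print(y,tgt((.40,.06,.26),y))
w=read_camera("wrist"); r=R.from_rotvec(s["tcp_rot"]).as_matrix()
print("cam in tool",(r.T@(w["origin"]-s["tool_pos"])).round(3)); print((r.T@att(w)).round(2),w["fx"])
E
```

```text
[[-0.966  0.26  -0.001]
 [ 0.26   0.966 -0.002]
 [ 0.    -0.002 -1.   ]]
30 (array([-0.3707, -0.5125, -0.0119]), array([-1.100e-01,  4.000e-02,  4.494e+01]))
-150 (array([-0.3707, -0.5125, -0.0119]), array([-5.0000e-02, -1.4000e-01, -1.3506e+02]))
cam in tool [ 0.073 -0.    -0.126]
[[ 0.   -0.96 -0.29]
 [ 1.    0.    0.  ]
 [-0.   -0.29  0.96]] 294.66866110711396
```

Request:
{"api": "jog_arm", "payload": {"deltas": [-0.025, -0.036, 0, 0, 0, 5, 1, -0.052, -0.072, 0, 0, 0, 10, 1, -0.079, -0.108, 0, 0, 0, 15, 1, -0.105, -0.145, 0, 0, 0, 20, 1, -0.13, -0.18, 0, 0, 0, 25, 1, -0.158, -0.217, 0, 0, 0, 30, 1, -0.184, -0.254, 0, 0, 0, 35, 1, -0.21, -0.29, 0, 0, 0, 40, 1]}}

```text
time: 0.95
tool_pos: [0.3029, 0.3153, 0.248]
tcp_rot: [1.456, 2.784, -0.0]
wrist_force: [1.1, 0.9, -0.1]
width: 1.003
grip_force: 0.0
```

```bash
python3 - <<'E'
from h import *
s=readout.read_state(); print(s["tool_pos"],s["time"]); print(tgt((.40,.06,.26),30))
E
```

```text
[0.30285387 0.31532258 0.24803325] 0.95
(array([-0.2651, -0.0658, -0.0119]), array([-0.  ,  0.02,  4.77]))
```

Request:
{"api": "jog_arm", "payload": {"deltas": [-0.045, -0.011, 0, 0, 0, 1, 1, -0.09, -0.022, 0, 0, 0, 2, 1, -0.135, -0.033, 0, 0, 0, 3, 1, -0.18, -0.045, 0, 0, 0, 4, 1, -0.225, -0.056, 0, 0, 0, 4.8, 1, -0.265, -0.066, -0.01, 0, 0, 4.8, 1, -0.265, -0.066, -0.01, 0, 0, 4.8, 1, -0.265, -0.066, -0.01, 0, 0, 4.8, 1]}}

```text
time: 1.75
tool_pos: [0.4006, 0.0615, 0.2583]
tcp_rot: [-1.572, -2.72, -0.001]
wrist_force: [0.2, 0.4, -0.5]
width: 1.002
grip_force: 0.0
```

```bash
python3 - <<'E'
from h import *
c=snap("wrist","w1.png"); s=readout.read_state(); print(s["tool_pos"],s["time"],c["cx"],c["cy"]); print("expected holder px",proj(c,(.43,.06,.084)))
E
```

```text
[0.40014184 0.06232503 0.25797284] 1.8 318.1833599713415 197.8355516512988
expected holder px [341.60538064 196.98329669]
```

View pics/w1.png

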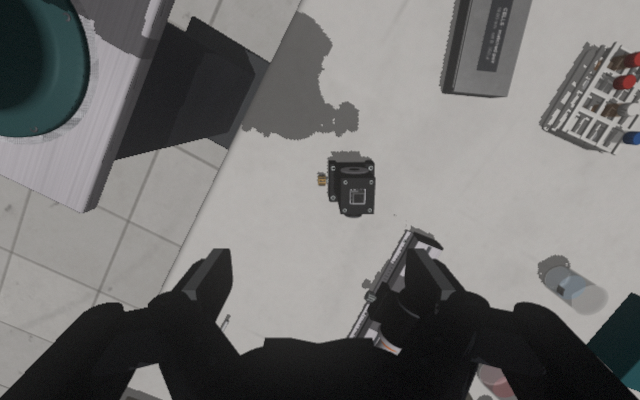

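Holder at (357,196), brass screw at left (321,180), port ring up (353,168): orientation as assumed. Rail end at (420,240). Zoom for precise corners.

```bash
python3 - <<'E'
from h import *
c=load("w1"); im=c["color"][140:225,310:390]
cv2.imwrite("pics/crop2.png",cv2.resize(cv2.convertScaleAbs(im,alpha=1.6),None,fx=7,fy=7,interpolation=cv2.INTER_CUBIC))
E
```

```text
(no output)
```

View pics/crop2.png

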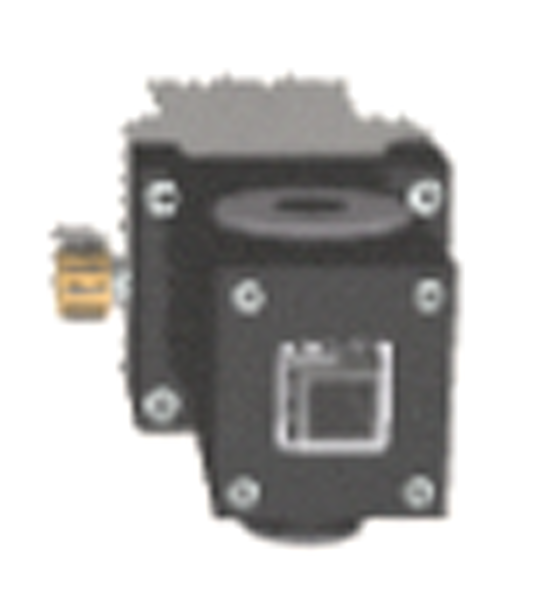

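```bash
python3 - <<'E'
from h import *
c=load("w1")
P=[onz(c,310+(u+.5)/7-.5,140+(v+.5)/7-.5,.084) for u,v in[(247,296),(429,295),(244,492),(419,491)]]
m=np.mean(P,0);print(m.round(4)); A=lambda d:np.degrees(np.arctan2(d[1],d[0])).round(2)
print("x dirs",A(P[1]-P[0]),A(P[3]-P[2]),"y dirs",A(P[0]-P[2])-90,A(P[1]-P[3])-90,[np.linalg.norm(P[1]-P[0]).round(4),np.linalg.norm(P[0]-P[2]).round(4)])
S=[onz(c,310+u/7,140+v/7,.024) for u,v in[(162,198),(425,197),(161,405)]]
print((S[1]+S[2])/2, A(S[1]-S[0]),A(S[0]-S[2])-90)
E
```

```text
[0.444  0.0693 0.084 ]
x dirs 30.3 30.32 y dirs 30.61 30.060000000000002 [np.float64(0.0272), np.float64(0.031)]
[0.44466418 0.06887943 0.024     ] 30.2 30.540000000000006
```

```bash
python3 - <<'E'
from h import *
print(tgt((.4443,.0692,.06),30.3))
E
```

```text
(array([-0.0164,  0.0417,  0.1979]), array([-0.02, -0.05, -0.23]))
```

Request:
{"api": "jog_arm", "payload": {"deltas": [-0.016, 0.042, 0, 0, 0, -0.2, 1, -0.016, 0.042, 0.05, 0, 0, -0.2, 1, -0.016, 0.042, 0.09, 0, 0, -0.2, 1, -0.016, 0.042, 0.125, 0, 0, -0.2, 1, -0.016, 0.042, 0.155, 0, 0, -0.2, 1, -0.016, 0.042, 0.18, 0, 0, -0.2, 1, -0.016, 0.042, 0.198, 0, 0, -0.2, 1, -0.016, 0.042, 0.198, 0, 0, -0.2, 1]}}

```text
time: 2.6
tool_pos: [0.441, 0.071, 0.0571]
tcp_rot: [-1.555, -2.722, 0.006]
wrist_force: [-0.3, 1.1, -0.5]
width: 0.997
grip_force: 0.0
```

```bash
python3 - <<'E'
from h import *
print(tgt((.4443,.0692,.06),30.3), readout.read_state()["wrist_force"])
E
```

```text
(array([-0.0032,  0.0019, -0.0029]), array([-0.38, -0.19,  0.22])) [-0.28391065  1.09237314 -0.54869711]
```

Settle, then close.

Request:
{"api": "jog_arm", "payload": {"deltas": [-0.001, 0.001, 0, 0, 0, 0, 1, -0.001, 0.001, 0, 0, 0, 0, 1, -0.001, 0.001, 0, 0, 0, 0, -0.1, -0.001, 0.001, 0, 0, 0, 0, -0.6, -0.001, 0.001, 0, 0, 0, 0, -1, -0.001, 0.001, 0, 0, 0, 0, -1, -0.001, 0.001, 0, 0, 0, 0, -1, -0.001, 0.001, 0, 0, 0, 0, -1], "squeeze": 60}}

```text
time: 3.4
tool_pos: [0.4463, 0.0689, 0.0609]
tcp_rot: [1.563, 2.725, -0.0]
wrist_force: [-1.0, -0.1, 6.4]
width: 0.416
grip_force: 60.6
```

```bash
python3 - <<'E'
from h import *
s=readout.read_state();print(s["tool_pos"],tgt((.4443,.0692,.06),30.3), s["wrist_force"],s["width"],s["grip_force"])
E
```

```text
[0.44630059 0.06889738 0.0608712 ] (array([ 0.0013, -0.0016,  0.0009]), array([-0.  ,  0.01,  0.03])) [-1.03396886 -0.08503734  6.4497908 ] 0.4160412850846194 60.59856712818146
```

```bash
python3 - <<'E'
from h import *
c=load("top1"); A=onz(c,296,215,.03);B=onz(c,442,202,.03); C=(A+B)/2
# rail end corners from crop: left end (130,122),(133,182)
f=lambda u,v,z:onz(c,265+u/4.2,180+v/4.2,z)
ey=f(133,150,.03)-f(645,90,.03); ey[2]=0; ey/=np.linalg.norm(ey); yaw=np.degrees(np.arctan2(-ey[0],ey[1]))
E=f(131,152,.03); C=E-.2*ey; ex=np.array([ey[1],-ey[0],0]); print("rail",C.round(4),yaw,"len",np.dot(A-B,ey))
for n,p in[("lip",f(372,112,.064)),("orange",f(343,117,.078)),("ring",f(322,130,.064)),("lamp",f(645,90,.064))]: print(n,np.dot(p-C,ey).round(4),np.dot(p-C,ex).round(4))
print("hover",C+ey*(-.04)); p=(C+ey*(-.04)); p[2]=.20
print(tgt(p,yaw))
E
```

```text
rail [ 0.6016 -0.1484  0.03  ] 7.307867887762082 len 0.40173601360335026
lip 0.0445 0.0016
orange 0.0644 -0.0019
ring 0.0774 -0.0061
lamp -0.1293 -0.0048
hover [ 0.60671681 -0.18804275  0.03      ]
(array([-0.3028,  0.0087, -0.1391]), array([-0.000e+00,  1.000e-02,  2.302e+01]))
```

Request:
{"api": "jog_arm", "payload": {"deltas": [0, 0, -0.03, 0, 0, 0, -1, 0, 0, -0.07, 0, 0, 0, -1, 0, 0, -0.115, 0, 0, 0, -1, -0.025, 0.001, -0.14, 0, 0, 3, -1, -0.06, 0.002, -0.14, 0, 0, 6, -1, -0.1, 0.003, -0.14, 0, 0, 10, -1, -0.14, 0.004, -0.14, 0, 0, 14, -1, -0.18, 0.005, -0.14, 0, 0, 18, -1]}}

```text
time: 4.2
tool_pos: [0.5413, -0.085, 0.1993]
tcp_rot: [-1.973, -2.443, 0.001]
wrist_force: [0.4, 1.4, -3.0]
width: 0.422
grip_force: 61.4
```

```bash
python3 - <<'E'
from h import *
print(tgt((.6067,-.188,.2),6.5), readout.read_state()["width"])
E
```

```text
(array([-0.1144,  0.0422, -0.0009]), array([-0.08, -0.04,  5.66])) 0.42159527761170035
```

Request:
{"api": "jog_arm", "payload": {"deltas": [-0.04, 0.015, 0, 0, 0, 2, -1, -0.075, 0.028, 0, 0, 0, 4, -1, -0.1, 0.037, 0, 0, 0, 5.7, -1, -0.112, 0.041, 0, 0, 0, 5.7, -1, -0.112, 0.041, 0, 0, 0, 5.7, -1, -0.112, 0.041, 0, 0, 0, 5.7, -1, -0.112, 0.041, 0, 0, 0, 5.7, -1]}}

```text
time: 4.9
tool_pos: [0.6045, -0.183, 0.1998]
tcp_rot: [-2.087, -2.346, 0.0]
wrist_force: [0.2, 1.0, -2.5]
width: 0.414
grip_force: 61.4
```

```bash
python3 - <<'E'
from h import *
c=snap("wrist","w2.png"); s=readout.read_state(); print(s["tool_pos"],R.from_rotvec(s["tcp_rot"]).as_matrix()[:,1],s["wrist_force"],s["width"])
E
```

```text
[ 0.60470385 -0.18297114  0.20008849] [ 9.93131269e-01  1.17003276e-01 -7.18231494e-04] [-0.11820377 -0.36764143 -3.22150731] 0.41584569183356473
```

View pics/w2.png

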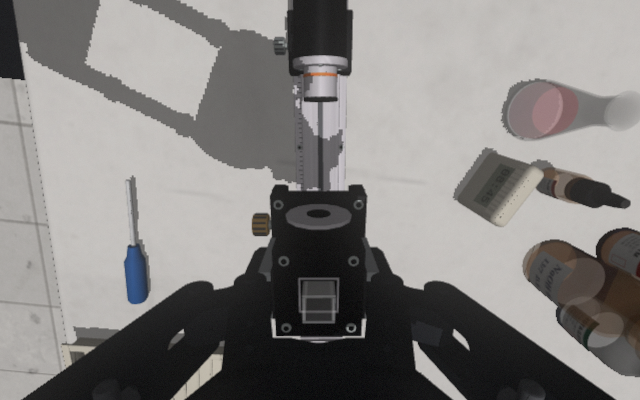

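Holder held upright; rail ahead with collar lip at (320,99), orange ring at (320,74), groove at about (321,150). Zoom on the rail.

```bash
python3 - <<'E'
from h import *
c=load("w2"); im=c["color"][60:225,265:375]
cv2.imwrite("pics/crop3.png",cv2.resize(cv2.convertScaleAbs(im,alpha=1.3),None,fx=3.6,fy=3.6,interpolation=cv2.INTER_CUBIC))
E
```

```text
(no output)
```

View pics/crop3.png

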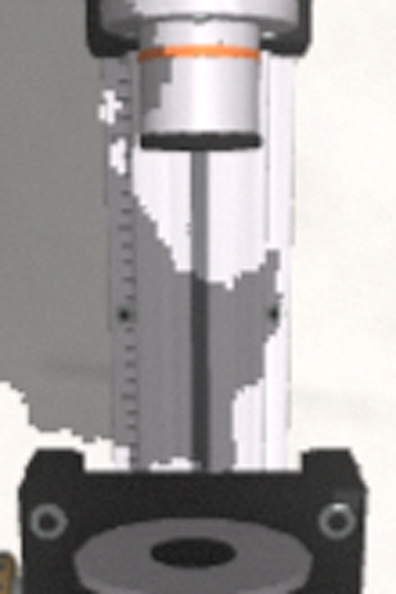

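```bash
python3 - <<'E'
from h import *
c=load("w2"); g=lambda u,v,z:onz(c,265+(u+.5)/3.6-.5,60+(v+.5)/3.6-.5,z)
s=readout.read_state(); T=R.from_rotvec(s["tcp_rot"]); tf=lambda p:T.inv().apply(p-s["tool_pos"]).round(4)
a=g(199,160,.029);b=g(201,465,.029); d=a-b; print("rail yaw",np.degrees(np.arctan2(-d[0],d[1])),"groove in tool",tf(a),tf(b))
a1=g(105,70,.03)
print("rail edges",tf(g(133,420,.03)),tf(g(268,420,.03)),"flange",tf(g(112,420,.006)),tf(g(293,420,.006)))
h1,h2=g(48,521,.163),g(337,521,.163); print("saddle screws",tf(h1),tf(h2))
print("port disc ends",tf(g(74,555,.187)),tf(g(310,555,.187)))
print("lip front",tf(g(200,148,.078)),tf(g(200,138,.078)),"cam",tf(c["origin"]))
E
```

```text
rail yaw 7.223476973103662 groove in tool [0.0781 0.0012 0.1711] [-0.0062  0.0019  0.1711]
rail edges [ 0.0073 -0.0175  0.1701] [0.0074 0.021  0.1701] flange [ 0.002  -0.0254  0.1941] [0.0021 0.0304 0.1941]
saddle screws [ 0.02   -0.0238  0.0371] [0.02   0.023  0.0371]
port disc ends [ 0.0227 -0.0169  0.0131] [0.0228 0.016  0.0131]
lip front [0.0797 0.0012 0.1221] [0.0818 0.0012 0.1221] cam [ 0.0727 -0.0003 -0.1262]
```

Request:
{"api": "jog_arm", "payload": {"deltas": [0, 0.002, 0.02, 0, 0, -0.5, -1, 0, 0.002, 0.045, 0, 0, -0.5, -1, 0, 0.002, 0.07, 0, 0, -0.5, -1, 0, 0.002, 0.088, 0, 0, -0.5, -1, 0, 0.002, 0.1, 0, 0, -0.5, -1, 0, 0.002, 0.1, 0, 0, -0.5, -1, 0, 0.002, 0.1, 0, 0, -0.5, -1, 0, 0.002, 0.1, 0, 0, -0.5, -1]}}

```text
time: 5.75
tool_pos: [0.6086, -0.1844, 0.102]
tcp_rot: [2.077, 2.354, 0.002]
wrist_force: [0.3, 0.3, -3.5]
width: 0.413
grip_force: 61.4
```

```bash
python3 - <<'E'
from h import *
c=snap("wrist","w3.png"); s=readout.read_state(); print(s["tool_pos"],R.from_rotvec(s["tcp_rot"]).as_matrix()[:,1],s["wrist_force"],s["width"])
im=c["color"][:230,240:400]
cv2.imwrite("pics/crop4.png",cv2.resize(cv2.convertScaleAbs(im,alpha=1.3),None,fx=2.6,fy=2.6,interpolation=cv2.INTER_CUBIC))
E
```

```text
[ 0.6086411  -0.18447077  0.10206437] [0.99221854 0.12447927 0.00269832] [-1.35333168 -0.26240913 -3.24947688] 0.41014928816187907
```

View pics/crop4.png

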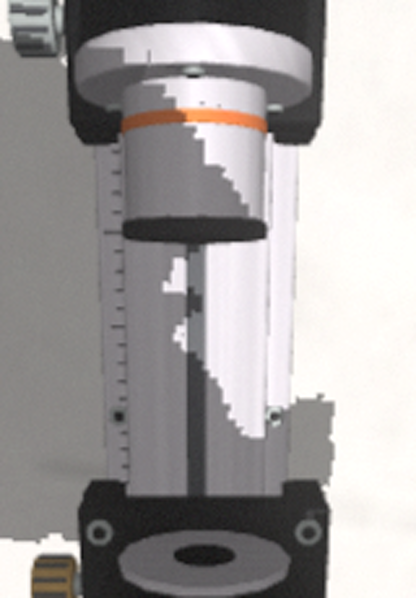

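```bash
python3 - <<'E'
from h import *
c=load("w3"); g=lambda u,v,z:onz(c,240+(u+.5)/2.6-.5,(v+.5)/2.6-.5,z)
s=readout.read_state(); T=R.from_rotvec(s["tcp_rot"]); tf=lambda p:T.inv().apply(p-s["tool_pos"]).round(4)
print(s["tool_pos"])
a=g(195,250,.029);b=g(197.5,490,.029); d=a-b; print("rail yaw",np.degrees(np.arctan2(-d[0],d[1])),"groove in tool",tf(a),tf(b))
print("rail edges",tf(g(126,440,.03)),tf(g(267,440,.03)))
print("saddle screws",tf(g(99,532,.065)),tf(g(308,532,.065)),"port",tf(g(119,563,.089)),tf(g(291,563,.089)))
print("flange screws",tf(g(119,416,.006)),tf(g(274,416,.006)),"lip",tf(g(195,240,.076)))
E
```

```text
[ 0.6086411  -0.18447077  0.10206437]
rail yaw 7.621501844652779 groove in tool [ 0.0814 -0.0025  0.0729] [ 0.0203 -0.002   0.073 ]
rail edges [ 0.0342 -0.0207  0.072 ] [0.0342 0.0163 0.0721]
saddle screws [ 0.0201 -0.0237  0.037 ] [0.0201 0.0231 0.0371] port [ 0.0215 -0.0166  0.013 ] [0.0215 0.0167 0.0131]
flange screws [ 0.0366 -0.025   0.0959] [0.0366 0.0202 0.0961] lip [ 0.0812 -0.0019  0.0259]
```

Request:
{"api": "jog_arm", "payload": {"deltas": [0, -0.002, 0, 0, 0, -0.2, -1, 0, -0.002, 0, 0, 0, -0.2, -1, 0, -0.002, 0.004, 0, 0, -0.2, -1, 0, -0.002, 0.008, 0, 0, -0.2, -1, 0, -0.002, 0.011, 0, 0, -0.2, -1, 0, -0.002, 0.014, 0, 0, -0.2, -1, 0, -0.002, 0.014, 0, 0, -0.2, -1, 0, -0.002, 0.014, 0, 0, -0.2, -1]}}

```text
time: 6.6
tool_pos: [0.6055, -0.1843, 0.086]
tcp_rot: [-2.075, -2.359, -0.0]
wrist_force: [0.5, -0.7, -4.2]
width: 0.411
grip_force: 61.3
```

Request:
{"api": "jog_arm", "payload": {"deltas": [0, 0, 0.002, 0, 0, 0, -1, 0, 0, 0.004, 0, 0, 0, -1, 0, 0, 0.006, 0, 0, 0, -1, 0, 0, 0.007, 0, 0, 0, -1, 0, 0, 0.008, 0, 0, 0, -1, 0, 0, 0.008, 0, 0, 0, -1]}}

```text
time: 7.2
tool_pos: [0.6055, -0.1844, 0.0781]
tcp_rot: [2.075, 2.359, 0.0]
wrist_force: [0.6, 0.0, -4.2]
width: 0.416
grip_force: 61.4
```

Request:
{"api": "jog_arm", "payload": {"deltas": [0, 0, 0.0005, 0, 0, 0, -1, 0, 0, 0.001, 0, 0, 0, -1, 0, 0, 0.001, 0, 0, 0, -1]}}

```text
time: 7.5
tool_pos: [0.6055, -0.1844, 0.0773]
tcp_rot: [2.075, 2.359, 0.0]
wrist_force: [1.4, -0.2, -3.0]
width: 0.412
grip_force: 61.4
```

Request:
{"api": "jog_arm", "payload": {"deltas": [0, 0, 0.0005, 0, 0, 0, -1, 0, 0, 0.001, 0, 0, 0, -1, 0, 0, 0.001, 0, 0, 0, -1]}}

```text
time: 7.8
tool_pos: [0.6055, -0.1844, 0.0769]
tcp_rot: [2.075, 2.359, 0.0]
wrist_force: [-1.6, 0.0, 2.9]
width: 0.412
grip_force: 62.0
```

Request:
{"api": "jog_arm", "payload": {"deltas": [0.003, 0, -0.0003, 0, 0, 0, -1, 0.009, 0, -0.0003, 0, 0, 0, -1, 0.016, 0, -0.0003, 0, 0, 0, -1, 0.023, 0, -0.0003, 0, 0, 0, -1, 0.03, 0, -0.0003, 0, 0, 0, -1, 0.036, 0, -0.0003, 0, 0, 0, -1, 0.04, 0, -0.0003, 0, 0, 0, -1, 0.04, 0, -0.0003, 0, 0, 0, -1]}}

```text
time: 8.6
tool_pos: [0.6005, -0.1436, 0.0769]
tcp_rot: [-2.074, -2.359, -0.002]
wrist_force: [-0.0, 0.7, 4.2]
width: 0.415
grip_force: 62.2
```

```bash
cat > meas.py <<'E'
from h import *
s=readout.read_state(); T=R.from_rotvec(s["tcp_rot"])
print(s["tool_pos"].round(4),"F tool",T.inv().apply(s["wrist_force"]).round(2),"torque",T.inv().apply(s["torque"]).round(2),"ydir",np.degrees(np.arctan2(*T.as_matrix()[1::-1,1])).round(2),s["time"])
E
python3 - <<'E'
from meas import *
c=snap("wrist","w4.png"); im=c["color"][60:300,220:420]
cv2.imwrite("pics/crop5.png",cv2.resize(cv2.convertScaleAbs(im,alpha=1.3),None,fx=2.5,fy=2.5,interpolation=cv2.INTER_CUBIC))
E
```

```text
[ 0.6005 -0.1436  0.0769] F tool [ 0.73  0.09 -4.18] torque [-0.15  0.09 -0.02] ydir 7.36 8.6
```

View pics/crop5.png

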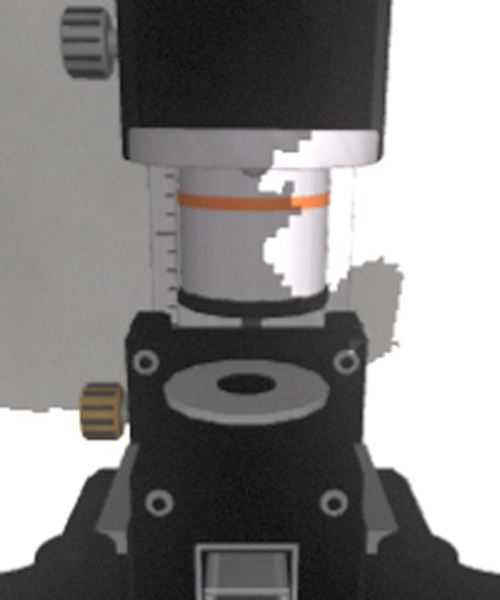

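Collar lip at (252,305), port ring at (247,390) in the crop: aligned, about 17 mm gap, collar fully out. Continue.

Request:
{"api": "jog_arm", "payload": {"deltas": [0.003, 0, -0.0004, 0, 0, 0, -1, 0.005, 0, -0.0004, 0, 0, 0, -1, 0.007, 0, -0.0004, 0, 0, 0, -1, 0.009, 0, -0.0004, 0, 0, 0, -1, 0.011, 0, -0.0004, 0, 0, 0, -1]}}

```text
time: 9.15
tool_pos: [0.5992, -0.134, 0.077]
tcp_rot: [2.074, 2.358, 0.0]
wrist_force: [1.7, -6.5, 1.3]
width: 0.412
grip_force: 62.4
```

```bash
python3 meas.py
```

```text
[ 0.5992 -0.134   0.077 ] F tool [-6.65  0.83 -1.28] torque [-0.42 -1.35  0.09] ydir 7.33 9.15
```

Request:
{"api": "jog_arm", "payload": {"deltas": [0, 0, 0, 0, 0, 0, -1, 0, 0, 0, 0, 0, 0, -1]}}

```text
time: 9.35
tool_pos: [0.5991, -0.1335, 0.0769]
tcp_rot: [2.075, 2.359, 0.001]
wrist_force: [2.8, -1.5, -0.2]
width: 0.41
grip_force: 61.8
```

```bash
python3 - <<'E'
from meas import *
c=snap("wrist","w5.png"); g=c["color"].astype(int)
def rows(c):
    im=c["color"][60:230,290:350]; hsv=cv2.cvtColor(im,cv2.COLOR_BGR2HSV)
    m=cv2.inRange(hsv,(5,120,100),(20,255,255)); n=m.sum(1)/255; print("orange rows",[(i+60,int(v)) for i,v in enumerate(n) if v>3])
rows(load("w4"));rows(c)
for f in("w4","w5"):
    q=load(f)["color"][:,320].astype(int).sum(1)//3; print(f,q[120:215])
E
```

```text
[ 0.5991 -0.1335  0.0769] F tool [-1.88  2.63  0.17] torque [-0.64 -0.38  0.14] ydir 7.33 9.35
orange rows [(138, 7), (139, 35), (140, 56), (141, 56), (142, 54), (143, 39)]
orange rows [(161, 5), (162, 18), (163, 42), (164, 56), (165, 52), (166, 43), (167, 30)]
w4 [111 110 109 109 109 108 105  89  84  75  80 101 107 110 108 111 108 108
 103  89  81  80  80  80  97 105 108 109 109 108 108 108 108 108 107 108
 108 108 109 109 108 105 107 108 108 109 107 108 108 107 108 107 107 107
 107 107 107 107 106 107  74  39  30  32  35  32  33  40  46  50  40  30
  26  29  28  28  29  25  25  26  25  26  27  33  68  80  77  76  78  52
  22  23  19  23  24]
w5 [ 25  28  24  22  22  27  25  26  26  28  27  26  25  25  28  27  28  27
  57 101 114 111 114 114 112 110 113 111 112 112 111 111 110  95  86  79
 100 109 110 110 111 109 103  88  80  80  82  79 102 108 110 109 110 110
 110 108 110 108 108 107 109 111 108 108 110 110 109 109 108 108 108 109
 109 108 108 108 109 107 109 109 108 107  82  46  30  30  33  32  32  26
  25  21  24  24  22]
```

Request:
{"api": "jog_arm", "payload": {"deltas": [0.0005, 0.0003, 0, 0, 0, 0, -1, 0.001, 0.0003, 0, 0, 0, 0, -1, 0.0015, 0.0003, 0, 0, 0, 0, -1, 0.002, 0.0003, 0, 0, 0, 0, -1, 0.0025, 0.0003, 0, 0, 0, 0, -1, 0.003, 0.0003, 0, 0, 0, 0, -1, 0.0035, 0.0003, 0, 0, 0, 0, -1, 0.004, 0.0003, 0, 0, 0, 0, -1]}}

```text
time: 10.2
tool_pos: [0.5987, -0.1298, 0.077]
tcp_rot: [2.074, 2.359, 0.0]
wrist_force: [2.5, -3.1, -0.2]
width: 0.418
grip_force: 61.9
```

```bash
python3 meas.py
```

```text
[ 0.5987 -0.1298  0.077 ] F tool [-3.36  2.12  0.25] torque [-0.49 -0.59  0.09] ydir 7.35 10.2
```

Request:
{"api": "jog_arm", "payload": {"deltas": [0.0005, 0.0003, 0, 0, 0, 0, -1, 0.001, 0.0003, 0, 0, 0, 0, -1, 0.0015, 0.0003, 0, 0, 0, 0, -1, 0.002, 0.0003, 0, 0, 0, 0, -1, 0.0025, 0.0003, 0, 0, 0, 0, -1, 0.003, 0.0003, 0, 0, 0, 0, -1]}}

```text
time: 10.8
tool_pos: [0.5984, -0.1268, 0.077]
tcp_rot: [-2.074, -2.359, 0.001]
wrist_force: [1.2, -4.3, -0.4]
width: 0.417
grip_force: 61.8
```

```bash
python3 meas.py
```

```text
[ 0.5984 -0.1268  0.077 ] F tool [-4.39  0.61  0.37] torque [-0.08 -0.66  0.08] ydir 7.35 10.8
```

Request:
{"api": "jog_arm", "payload": {"deltas": [0.0004, 0, 0, 0, 0, 0, -1, 0.0008, 0, 0, 0, 0, 0, -1, 0.0012, 0, 0, 0, 0, 0, -1, 0.0016, 0, 0, 0, 0, 0, -1, 0.002, 0, 0, 0, 0, 0, -1]}}

```text
time: 11.3
tool_pos: [0.5983, -0.1256, 0.077]
tcp_rot: [2.074, 2.359, -0.002]
wrist_force: [1.6, -5.8, 0.0]
width: 0.415
grip_force: 61.8
```

```bash
python3 - <<'E'
from meas import *
c=snap("wrist","w6.png"); q=c["color"][:,320].astype(int).sum(1)//3; print(q[140:240])
q=load("w5")["color"][:,320].astype(int).sum(1)//3; print(q[200:240])
E
```

```text
[ 0.5983 -0.1256  0.077 ] F tool [-5.94  0.89  0.  ] torque [-0.12 -0.99  0.08] ydir 7.35 11.3
[ 23  26  24  24  24  28  25  26  28  27  27  27  28  26  30  28  25  26
  41  91 111 116 114 115 114 114 112 114 114 113 112 113 111  98  89  89
 105 110  98  86  83  81  79  90 106 110 111 112 111 111 111 109 111 110
 110 110 111 111 109 109 111 109 110 110 108 112 110 112 111 110 109 111
 110 108 110 110 110  70  33  30  26  31  29  46  74  91 105 112 109  79
  40  25  24  22  24  25  23  21  22  22]
[108 107  82  46  30  30  33  32  32  26  25  21  24  24  22  23  23  39
  71  81  82  84  82  83  83  88 103 109 106  77  38  24  22  24  22  23
  15  21  24  22]
```

Request:
{"api": "jog_arm", "payload": {"deltas": [0.0004, 0, 0, 0, 0, 0, -1, 0.0008, 0, 0, 0, 0, 0, -1, 0.0012, 0, 0, 0, 0, 0, -1, 0.0016, 0, 0, 0, 0, 0, -1]}}

```text
time: 11.75
tool_pos: [0.5981, -0.1243, 0.077]
tcp_rot: [2.074, 2.358, -0.002]
wrist_force: [1.0, -6.4, -0.2]
width: 0.412
grip_force: 61.7
```

```bash
cat > orange.py <<'E'
from meas import *
import sys
c=snap("wrist",sys.argv[1]+".png")
q=c["color"][:,318:323].astype(int).mean((1,2)); hsv=cv2.cvtColor(c["color"],cv2.COLOR_BGR2HSV)
m=cv2.inRange(hsv,(5,120,100),(20,255,255))[120:230,290:350]; n=m.sum(1)//255
print("orange",[(i+120,int(v)) for i,v in enumerate(n) if v>3]); print(q[165:235].astype(int))
E
python3 orange.py w7
```

```text
[ 0.5981 -0.1243  0.077 ] F tool [-6.52  0.19  0.2 ] torque [-0.06 -1.22  0.07] ydir 7.36 11.75
orange [(176, 8), (177, 14), (178, 27), (179, 54), (180, 50), (181, 44), (182, 33), (183, 13)]
[114 114 114 114 114 113 113 113 112 112 110  99  89  80  80  80  81  81
  86 105 111 110 110 111 111 111 110 111 111 110 111 110 111 111 111 110
 110 111 110 109 111 110 110 110 110 111 110 110 110 109 109 103  63  30
  29  30  30  30  48  76  90 106 111 110  80  38  22  23  23  24]
```

```bash
python3 - <<'E'
from meas import *
ey=np.array([-np.sin(np.radians(7.3)),np.cos(np.radians(7.3)),0])
for f in("w4","w5","w6","w7"):
    c=load(f); q=c["color"][:,316:325].astype(float).mean((1,2)); 
    e=[i for i in range(170,225) if q[i-1]>=100 and q[i]<100]; i=[k for k in e if q[k+3]<50][-1]
    def cross(i): return i-1+(q[i-1]-70)/(q[i-1]-q[i]) if q[i]<=70 else i+(q[i]-70)/(q[i]-q[i+1])
    r=cross(i); p=onz(c,320,r,.078); o=np.array(c["origin"])
    print(f,r.round(2),"lip s",(p@ey).round(5),"lip rel cam",((p-o)@ey).round(5),"cam s",(o@ey).round(5))
E
```

```text
[ 0.5981 -0.1243  0.077 ] F tool [-8.11 -0.61  0.96] torque [-0.01 -1.14  0.12] ydir 7.36 11.8
w4 180.05 lip s -0.17537 lip rel cam -0.02926 cam s -0.14611
w5 202.24 lip s -0.17538 lip rel cam -0.03948 cam s -0.1359
w6 216.7 lip s -0.17422 lip rel cam -0.04653 cam s -0.12769
w7 216.72 lip s -0.17299 lip rel cam -0.04661 cam s -0.12638
```

Request:
{"api": "jog_arm", "payload": {"deltas": [0.0004, 0, 0, 0, 0, 0, -1, 0.0008, 0, 0, 0, 0, 0, -1, 0.0012, 0, 0, 0, 0, 0, -1, 0.0016, 0, 0, 0, 0, 0, -1, 0.002, 0, 0, 0, 0, 0, -1, 0.0023, 0, 0, 0, 0, 0, -1, 0.0025, 0, 0, 0, 0, 0, -1, 0.0025, 0, 0, 0, 0, 0, -1]}}

```text
time: 12.6
tool_pos: [0.5979, -0.1225, 0.077]
tcp_rot: [2.073, 2.358, -0.003]
wrist_force: [1.4, -8.4, -0.1]
width: 0.417
grip_force: 61.7
```

```bash
cat > lip.py <<'E'
from meas import *
import sys
f=sys.argv[1]; c=snap("wrist",f+".png")
ey=np.array([-np.sin(np.radians(7.3)),np.cos(np.radians(7.3)),0])
q=c["color"][:,316:325].astype(float).mean((1,2)); r=216.7; o=np.array(c["origin"])
i=[k for k in range(195,225) if q[k-1]>=70>q[k] and q[k+3]<50][-1]; r=i-1+(q[i-1]-70)/(q[i-1]-q[i])
p=onz(c,320,r,.078); print(r,"compression mm",((p@ey)+.17538)*1e3,"via cam",((o@ey)-.0466+.17538)*1e3)
hsv=cv2.cvtColor(c["color"],cv2.COLOR_BGR2HSV); m=cv2.inRange(hsv,(5,120,80),(20,255,255))[120:230,290:350]; n=m.sum(1)//255
print("orange",[(i+120,int(v)) for i,v in enumerate(n) if v>3])
E
python3 lip.py w8
```

```text
[ 0.5979 -0.1225  0.077 ] F tool [-8.53  0.34  0.12] torque [-0.04 -1.46  0.09] ydir 7.36 12.6
216.85832566697331 compression mm 4.2152595917945295 via cam 4.408104785593614
orange [(181, 25), (182, 26), (183, 14)]
```

Request:
{"api": "jog_arm", "payload": {"deltas": [0.0003, 0, 0, 0, 0, 0, -1, 0.0006, 0, 0, 0, 0, 0, -1, 0.0009, 0, 0, 0, 0, 0, -1, 0.001, 0, 0, 0, 0, 0, -1, 0.001, 0, 0, 0, 0, 0, -1, 0.001, 0, 0, 0, 0, 0, -1]}}

```text
time: 13.25
tool_pos: [0.5978, -0.1217, 0.0771]
tcp_rot: [2.073, 2.358, -0.003]
wrist_force: [1.9, -9.8, -1.1]
width: 0.411
grip_force: 61.7
```

```bash
python3 lip.py w9; python3 - <<'E'
from h import *
c=load("w9"); im=c["color"][60:300,220:420]
cv2.imwrite("pics/crop6.png",cv2.resize(cv2.convertScaleAbs(im,alpha=1.3),None,fx=2.5,fy=2.5,interpolation=cv2.INTER_CUBIC))
E
```

```text
[ 0.5978 -0.1217  0.0771] F tool [-9.96  0.58  1.11] torque [ 0.03 -1.6   0.09] ydir 7.37 13.25
216.9254143646409 compression mm 4.91289878414497 via cam 5.187839374474063
orange []
```

View pics/crop6.png

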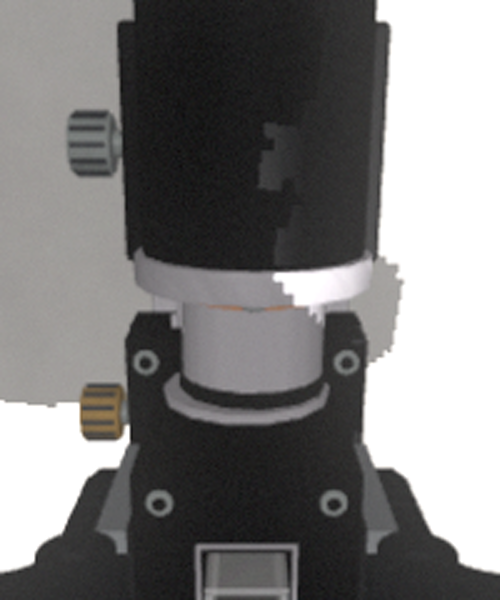

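The orange ring is just a sliver at (252,308) in the crop; the lip sits flush on the port. Hold and confirm that it is steady.

Request:
{"api": "jog_arm", "payload": {"deltas": [0.0001, 0, 0.0002, 0, 0, 0, -1, 0.0001, 0, 0.0002, 0, 0, 0, -1, 0.0001, 0, 0.0002, 0, 0, 0, -1, 0.0001, 0, 0.0002, 0, 0, 0, -1, 0.0001, 0, 0.0002, 0, 0, 0, -1, 0.0001, 0, 0.0002, 0, 0, 0, -1, 0.0001, 0, 0.0002, 0, 0, 0, -1, 0.0001, 0, 0.0002, 0, 0, 0, -1]}}

```text
time: 14.1
tool_pos: [0.5978, -0.1217, 0.077]
tcp_rot: [2.073, 2.358, -0.003]
wrist_force: [0.5, -10.6, 0.1]
width: 0.416
grip_force: 61.9
```

```bash
python3 lip.py w10
```

```text
[ 0.5978 -0.1217  0.077 ] F tool [-10.56  -0.86  -0.12] torque [ 0.11 -1.6   0.07] ydir 7.37 14.1
216.93814432989691 compression mm 4.909855022644183 via cam 5.205505893870504
orange []
```

Steady: about 5 mm of compression, 10 to 10.5 N at the wrist including friction.

```bash
python3 -c "
from workcell import finish_job
print(finish_job())"
```

```text
the job is handed in; nothing more can be done
None
```

The cell holder is astride the rail with its port pressing the collar in by about 5 mm, which is about 9 N. The orange ring is just disappearing and the gripper is still holding it; the job is handed in.

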